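# Tip the ring light's battery pack into its charging dock

### The arm

A 6-joint arm with a two-finger parallel gripper is mounted at the origin on the work surface. World frame = base frame: x ahead of the robot, y to its left, z up, the work surface at z = 0. Lengths are in mm, angles in rad, forces in N, time in s.
With the tool pointing down it reaches from about 350 to 875 mm from the base axis. Payload 4.2 kg.
Tool frame: the origin (TCP) lies between the finger pads; the fingertips stand 25 mm ahead of it and the grasp point (between the pads) lies 6 mm ahead of it; z points along the fingers, y is the line along which they close (so a half turn about z gives the same grasp; the last joint's range is limited). The gripper opens to 85 mm and grips with 20 to 120 N. Pads are 22 mm wide; open, the fingers measure 114 mm over their backs; the gripper's body (76 mm by 85 mm) begins 54 mm behind the grasp point. The pads swing forward as they close: fully open they stand 13 mm farther back than shut.
Start: joints at [-1.057, 0.385, 0.008, 0, -1.194, -0.259], TCP at [157.549, -604.795, 256.312] pointing down, gripper open.
Joint ranges: [-3.14, 3.14], [-1.21, 2.06], [-1.07, 1.41], [-3.16, 2.05], [-2.99, -0.16], [-3.1, 3.1]. Speed limits (rad/s): [2.79, 2.79, 3.14, 3.14, 3.14, 3.14].

### API

Orientations are given as a unit quaternion [x, y, z, w].
In Python, from bench import arm gives the robot as it stands.
- The arm moves only by the shell command python3 -m pendant 'ROWS'. ROWS is JSON, a list of rows, each a list of 7 numbers: the shift along the tool's x, y, z in m, then the turn, a rotation vector about the tool's x, y, z in degrees, then the finger opening in m, from 0 to 0.0854. In form: [[x, y, z, wx, wy, wz, fingers], ...]. A call has 1 to 12 rows; each row shifts and turns the commanded pose from where the row before left it, along the tool's axes as they then stand; what a row does not reach is not made up. A row lasts 1/10 s, in which the tool goes at most 50 mm and 8.59 degrees, less where a joint would pass 70% of its speed; a pose out of reach is approached as far as the arm can. A call is refused whole if a number of a shift passes 0.05 or a number of a turn 8.59, either way. A call with a gripper value outside its range is refused whole. The fingers move at their own pace and stop on an object; the grip force is fixed at half the most. Time passes only in rows, so rows that do not move let the fingers close. It gives the time, the measured TCP pose, the force, the opening and the grip force at its end, in the units of the state.
- arm.read_state(): the state, without advancing time (a new reading comes with each control period).
- arm.get_image(name): name is "side" or "top"; returns a dict with "image" (480x640x3 uint8, red, green, blue), "fx", "fy", "cx", "cy" (pixels), "xyz" and "rotation" of the camera in the world. Camera axes: x right, y down, z forward; pixel columns grow to the right and rows downward; lengths in mm; the calibration is good to about 2 mm. A picture is of the moment at which its call begins. There is no depth.
- arm.job_done(): hands the job in; it is judged then, once.
The state is a dict: "clock": time; "joints": joint angles; "joint_vel": joint speeds; "joint_efforts": joint torques, N m; "position": TCP position; "ee_rot": TCP orientation; "contact_force": force on the tool from outside, world axes, zero at the start; "wrist_torque": the same for the moment, N m; "gripper_width": finger opening in mm; "grasp_force": force on a finger pad.
Only numpy, scipy, OpenCV 4.12 (cv2) and the standard library are available. Lean on these libraries where they do the work, as an engineer would, in place of code of your own. Each camera call takes 0.05 s, during which the arm holds its last target. There are 200 camera calls.

### The job

Put the ring light's battery pack on charge: slide it along the counter, still standing, until its foot is squarely and centrally against the low front step of the charging dock, tip it over that step by pushing high so that it lies flat on the dock, then push it along until its top end is home and keep it pressed lightly (about 8 newtons) against the contact block for a second before letting go. Never lift its foot off the counter to carry it, do not squeeze or shove it hard (stay well under 25 newtons, and under 18 on the contacts), and leave the kitchen things around it where they are.

Things in the scene. Friction and masses are not known exactly. Their poses are not given: they have to be found in the camera images.
- pack: Battery pack: black block, 50 mm thick (its x) by 90 wide (y) by 130 tall (z), 0.3 to 0.6 kg, standing on the counter before the dock. Origin: centre of its underside; +x side faces the dock (turned up to 0.35 rad from the dock's x). Can be gripped across the 50 mm. Slides with 0.8 to 3 N of friction; pushed higher than 45 mm with no stop at its foot it may topple too soon.
- pack_toe (a point): middle of the pack's lower edge on its +x side, the edge that must meet the step. Tipped over the step, the pack lies flat on the platform with this edge near dock x = -30 mm (give or take 15 mm, it slips back as it falls), 14 mm above the counter, its top end short of the contact block
- pack_top (a point): centre of the pack's top end face (with brass pads), 130 mm from the origin along the pack's z; this end must meet the contact block once the pack lies down
- dock: Charging dock, fixed, grey plastic platform, 190 mm long (its x, from 0), 120 wide (y), 14 high. Origin: counter level, middle of its front riser; +x is the loading direction. The upright 14 mm riser at x = 0 is the step. Two rails stand 8 mm above the platform at x = 35 to 155, inner faces at y = -53 and +53. The contact block's face is at x = 145.
- contacts: contact block of the dock, fixed to it: 40 mm long (x), 106 wide, from 14 to 70 mm above the counter. Origin: counter level below the middle of its face; the face looks to -x of the dock and carries brass strips. It is rigid; the contacts make when the pack is pressed against them with 4 N or more for half a second, and are damaged by 18 N.
- spice_jar: Bystander, to be left alone: short round jar, 42 mm diameter, 85 high, metal cap, stands beside the dock's front end; origin at the centre of its underside
- salt_jar: Bystander, to be left alone: squat round jar, 48 mm diameter, 65 high, wooden cap, stands on the other side of the dock; origin at the centre of its underside
- cutter: Bystander, to be left alone: round steel cookie cutter, a ring of 68 mm diameter, 30 high, lies beside the battery pack; origin at the centre of its underside
- glass_bowl: Bystander, to be left alone: large glass mixing bowl on the baking mat, 220 mm across, 85 high; origin at the centre of its underside
- bowl: Bystander, to be left alone: small white bowl, 132 mm across, 75 high; origin at the centre of its underside
- spatula: Bystander, to be left alone: kitchen spatula lying on the baking mat, handle to its -x; origin at the centre of its underside
Not all that is in view belongs to the job. Leave any brown look-alike of the dock alone.

How it is judged:
By the outcome, as a careful person would: the job done as asked, in the order asked, and still so for the second after the job is handed in, with the robot touching nothing.
It also fails if it takes over 72 s, if anything falls off the work surface, if the arm or the gripper's body presses on something with over 40 N, if the wrist force passes 120 N, or if a joint passes its speed limit or range.

## Working session

There is one attempt and no reset: what is moved stays moved. The work goes in short steps, Python scripts to look and compute and a shell command to move; the robot and the scene stay as the last step left them, time stands still between calls to the robot, and variables do not carry over. Pictures are saved under pics/ and viewed, at most 10 in all, crops included, and the job is handed in when it is done.

```bash
mkdir -p pics; ls
python3 - <<'E'
from bench import arm
import cv2
for n in("top","side"):
    d=arm.get_image(n); cv2.imwrite(f"pics/{n}0.png",d["image"][:,:,::-1]); print({k:v for k,v in d.items() if k!="image"})
print(arm.read_state())
E
```

```text
pics
{'fx': 613.0539445362376, 'fy': 613.0539445362376, 'cx': 325.4943040659516, 'cy': 242.84055934192946, 'xyz': array([ 311.03863673,  -79.32801813, 1755.89809426]), 'rotation': array([-0.70493743,  0.70684481, -0.04132509,  0.04154347])}
{'fx': 605.6104809215485, 'fy': 605.6104809215485, 'cx': 322.67863667156024, 'cy': 244.04694177199298, 'xyz': array([  65.38460441, 1227.77869645, 1015.13882307]), 'rotation': array([-0.1266331 ,  0.87230145, -0.46536972,  0.08053107])}
{'clock': 0.1, 'joints': array([-1.05741356e+00,  3.85441764e-01,  6.72197744e-03, -4.21139216e-04,
       -1.19398349e+00, -2.58635401e-01]), 'joint_vel': array([-0.00210967, -0.00255341,  0.00378067,  0.00128885, -0.00097736,
        0.00175191]), 'joint_efforts': array([-3.83505412e-04, -3.93320525e+01,  1.88929653e+01,  4.19797316e+00,
       -2.57698885e-03,  1.46491427e-06]), 'position': array([ 157.41113576, -604.34943765,  255.33999689]), 'ee_rot': array([-1.26952445e-01,  9.91908327e-01,  9.57007471e-04, -1.77657420e-04]), 'contact_force': array([ 0.04598425,  0.04489969, -0.02749183]), 'wrist_torque': array([0.03725265, 0.01042762, 0.05097217]), 'grasp_force': 0.0, 'gripper_width': 85.46341797408934}
```

View pics/top0.png

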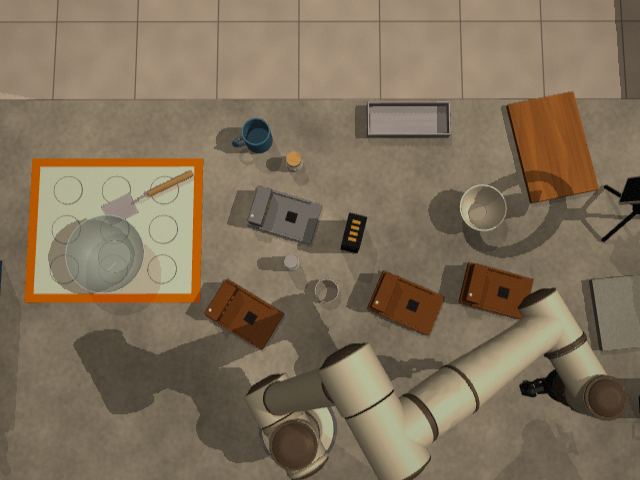

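View pics/side0.png

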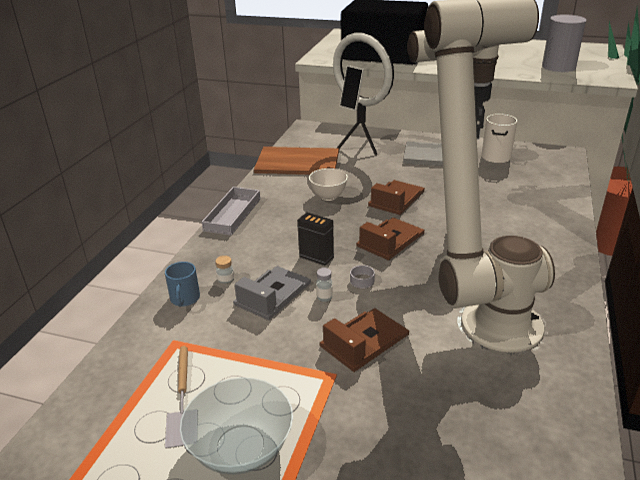

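The top view shows the grey dock at about (285,215), with its contact block at the left, so loading runs toward image left. The pack is at (353,232), the spice jar at (291,262), the salt jar at (293,160) and the cutter at (327,291). The side view shows the pack at (316,240) and the dock at (270,290).

Run:
```python
import cv2
a=cv2.imread("pics/top0.png")[160:310,220:400]; cv2.imwrite("pics/top0c.png",cv2.resize(a,None,fx=4,fy=4,interpolation=cv2.INTER_CUBIC))
a=cv2.imread("pics/side0.png")[200:330,220:400]; a=cv2.convertScaleAbs(a,alpha=1.5,beta=10);cv2.imwrite("pics/side0c.png",cv2.resize(a,None,fx=4,fy=4,interpolation=cv2.INTER_CUBIC))
```

```text
(no output)
```

View pics/top0c.png

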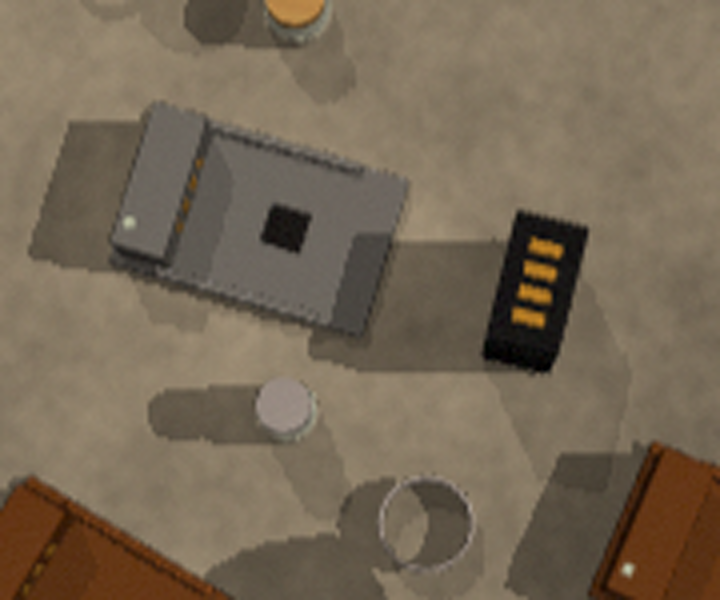

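View pics/side0c.png

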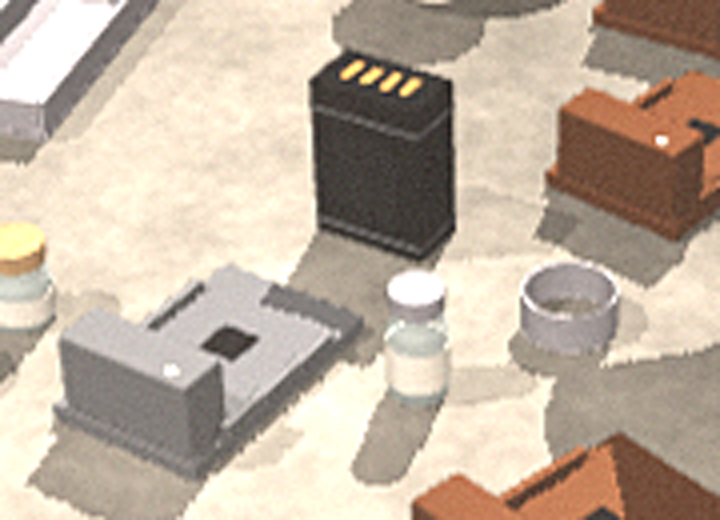

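The crops give these corners. In the top crop, the dock front top corners are (408,178) and (362,334), the block top is (153,103), (208,120), (165,262), (112,242), and the pack top is (518,212), (588,228), (487,347). In the side crop, the pack bottom corners are (318,228), (420,258), (455,222). I'll fit planar poses to these.

```bash
cat > h.py <<'E'
import numpy as np
from scipy.spatial.transform import Rotation as R
from scipy.optimize import least_squares
C={"top":dict(f=613.0539445,c=(325.494304,242.840559),t=[311.03863673,-79.32801813,1755.89809426],q=[-0.70493743,0.70684481,-0.04132509,0.04154347]),
"side":dict(f=605.61048,c=(322.678637,244.046942),t=[65.38460441,1227.77869645,1015.13882307],q=[-0.1266331,0.87230145,-0.46536972,0.08053107])}
def proj(n,P):
    k=C[n]; p=R.from_quat(k["q"]).inv().apply(np.atleast_2d(P)-k["t"]); return p[:,:2]/p[:,2:]*k["f"]+k["c"]
def ray(n,uv,z):
    k=C[n]; d=R.from_quat(k["q"]).apply([(uv[0]-k["c"][0])/k["f"],(uv[1]-k["c"][1])/k["f"],1]); t=np.array(k["t"]); return t+d*(z-t[2])/d[2]
def pose(p,L):
    return R.from_euler("z",p[2]).apply(L)+[p[0],p[1],0]
def fit(obs,p0):
    f=lambda p:np.concatenate([(proj(n,pose(p,[l]))[0]-uv) for n,l,uv in obs])
    r=least_squares(f,p0,loss="soft_l1"); return r.x,r.fun.reshape(-1,2)
def tc(u,v):return np.array([220+u/4,160+v/4])
def sc(u,v):return np.array([220+u/4,200+v/4])
def tool(s):
    return R.from_quat(s["ee_rot"]).as_matrix()
E
python3 - <<'E'
from h import *
np.set_printoptions(precision=2,suppress=True)
for n in [(408,178),(362,334)]: print("dock front",ray("top",tc(*n),14))
for n in [(518,212),(588,228),(487,347)]: print("pack top",ray("top",tc(*n),130))
f1,f2=ray("top",tc(408,178),14),ray("top",tc(362,334),14)
d=ray("top",tc(208,120),70)-f1; print(d)
yaw=np.arctan2(d[1],d[0]); 
# which side is +y: rotate
m=(f1+f2)/2
left=R.from_euler("z",yaw).apply([0,1,0]); s=1 if (f1-m)@left>0 else -1
obs=[("top",[0,60*s,14],tc(408,178)),("top",[0,-60*s,14],tc(362,334)),("top",[185,53*s,70],tc(153,103)),("top",[145,53*s,70],tc(208,120)),("top",[145,-53*s,70],tc(165,262)),("top",[185,-53*s,70],tc(112,242)),
("side",[185,53*s,70],sc(62,338)),("side",[145,53*s,70],sc(97,308)),("side",[185,-53*s,70],sc(178,387)),("side",[145,-53*s,70],sc(224,357)),("side",[190,-60*s,0],sc(193,475)),("side",[0,-60*s,14],sc(361,322))]
print("dock s",s); p,r=fit(obs,[m[0],m[1],yaw]); print(p,"\n",r)
a,b,c=[ray("top",tc(*n),130) for n in [(518,212),(588,228),(487,347)]]
m=(b+c)/2; yw=np.arctan2(*(a-b)[1::-1])
obs=[("top",[25,45*s,130],tc(518,212)),("top",[-25,45*s,130],tc(588,228)),("top",[25,-45*s,130],tc(487,347)),
("side",[-25,45*s,130],sc(345,52)),("side",[-25,-45*s,130],sc(452,76)),("side",[25,45*s,130],sc(311,86)),("side",[25,45*s,0],sc(318,228)),("side",[25,-45*s,0],sc(420,258)),("side",[-25,-45*s,0],sc(455,222))]
q,r=fit(obs,[m[0],m[1],yw]); print("pack",q,"\n",r)
print("pack in dock", R.from_euler("z",-p[2]).apply([q[0]-p[0],q[1]-p[1],0]),q[2]-p[2])
for n,z,u in [("spice",85,(284,405)),("salt",65,(296,8)),("cutter",30,(427,522))]:
    w=ray("top",tc(*u),z); print(n,w,R.from_euler("z",-p[2]).apply([w[0]-p[0],w[1]-p[1],0]))
E
```

```text
dock front [627.53 -69.29  14.  ]
dock front [514.45 -36.17  14.  ]
pack top [ 583.1  -143.77  130.  ]
pack top [ 572.1  -190.66  130.  ]
pack top [ 491.95 -122.43  130.  ]
[ 31.36 139.47  56.  ]
dock s -1
[570.24 -52.39   1.28] 
 [[ 0.05 -0.08]
 [-0.29  0.6 ]
 [-0.4  -0.89]
 [-0.48 -1.19]
 [-0.86 -0.72]
 [-1.36  0.27]
 [-1.31 -1.77]
 [-0.09 -2.1 ]
 [ 1.99 -0.37]
 [ 0.2  -1.19]
 [ 1.21  1.08]
 [ 1.26 -2.93]]
pack [ 535.28 -155.66    1.36] 
 [[-1.19 -0.51]
 [-0.45 -0.73]
 [-0.23 -1.68]
 [ 0.3  -2.13]
 [ 1.07 -0.74]
 [-0.2  -2.59]
 [ 0.07 -0.25]
 [ 1.37  0.47]
 [ 0.86  0.66]]
pack in dock [-108.95    4.15    0.  ] 0.07859865881686523
spice [457.44  15.39  85.  ] [ 32.9  127.42   0.  ]
salt [740.11   9.16  65.  ] [ 107.31 -145.35    0.  ]
cutter [379.54 -82.23  30.  ] [-82.84 174.34   0.  ]
```

Run:
```python
from h import *
np.set_printoptions(precision=1,suppress=True)
p=[570.2,-52.4,1.29]
for uv,z in [((383.75,270.75),70),((367,309),70),((445,300),14),((428,335),14),((462,265),70),((534,290),14)]:
    w=ray("top",uv,z); print(w,R.from_euler("z",-p[2]).apply([w[0]-p[0],w[1]-p[1],0]))
```

```text
[ 431.8 -239.3   70. ] [-217.9   81.2    0. ]
[ 327.2 -192.1   70. ] [-201.5  194.8    0. ]
[ 352.5 -416.8   14. ] [-410.5  108.2    0. ]
[ 254.6 -366.5   14. ] [-389.3  216.2    0. ]
[ 447.1 -455.3   70. ] [-421.2    6.6    0. ]
[ 380.  -669.8   14. ] [-645.9   11.7    0. ]
```

```bash
cat >> h.py <<'E'
DOCK=np.array([570.2,-52.4,1.29])
def tcpgoal(px,py,z,yaw=0.,tilt=45,back=18):
    "tip at dock (px,py), height z; tool pitched; returns TCP pos, R"
    a=DOCK[2]+yaw; t=np.radians(tilt)
    d=np.array([np.cos(a),np.sin(a),0]);y=np.array([-np.sin(a),np.cos(a),0]);u=np.array([0,0,1.])
    Z=d*np.sin(t)-u*np.cos(t); X=np.cross(y,Z); 
    P=pose(DOCK,[[px,py,z]])[0]-back*Z
    return P,np.c_[X,y,Z]
def delta(*a,**k):
    from bench import arm
    s=arm.read_state(); P,M=tcpgoal(*a,**k); T=tool(s)
    print("clk",round(s["clock"],2),"d_tool mm",np.round(T.T@(P-s["position"]),1),"rot deg",np.round(np.degrees(R.from_matrix(T.T@M).as_rotvec()),1),"tcp-tip dock",where(s,k.get("back",18)),"F_dock",fd(s),"w",round(s["gripper_width"],1),"j",np.round(s["joints"],2))
def where(s,back=18):
    w=s["position"]+back*tool(s)[:,2]
    return np.round(R.from_euler("z",-DOCK[2]).apply(w-[DOCK[0],DOCK[1],0]),1)
def fd(s): return np.round(R.from_euler("z",-DOCK[2]).apply(s["contact_force"]),2)
E
python3 -m pendant '[[0,0,0,0,0,-8.5,0.06],[0,0,0,0,0,-8.5,0.06],[0,0,0,0,0,-8.5,0.06],[0,0,0,0,0,-8.5,0.06],[0,0,0,0,0,-8.5,0.06],[0,0,0,0,0,-8.5,0.06],[0,0,0,0,0,-8.5,0.06]]'
python3 -c "
from h import *
delta(-230,4,190,tilt=0,back=18)"
```

```text
clock: 0.8
position: [157.4, -604.5, 255.6]
ee_rot: [-0.605, 0.796, 0.001, 0.0]
contact_force: [-0.1, 0.2, 0.4]
gripper_width: 60.1
grasp_force: 0.0
clk 0.8 d_tool mm [-412.6 -243.5   47.9] rot deg [0.  0.1 0.5] tcp-tip dock [-644.8  243.6  237.6] F_dock [0.13 0.15 0.44] w 60.1 j [-1.06  0.39  0.01 -0.   -1.19  0.79]
```

```bash
python3 -m pendant '[[-0.041,-0.024,0.0,0,0,0,0.06],[-0.041,-0.024,0.0,0,0,0,0.06],[-0.041,-0.024,0.0,0,0,0,0.06],[-0.041,-0.024,0.0,0,0,0,0.06],[-0.041,-0.024,0.0,0,0,0,0.06],[-0.041,-0.024,0.0,0,0,0,0.06],[-0.041,-0.024,0.0,0,0,0,0.06],[-0.041,-0.024,0.0,0,0,0,0.06],[-0.041,-0.024,0.0,0,0,0,0.06],[-0.041,-0.024,0.0,0,0,0,0.06]]'
python3 -m pendant '[[0,0,0,0,-7.5,0,0.06],[0,0,0,0,-7.5,0,0.06],[0,0,0,0,-7.5,0,0.06],[0,0,0,0,-7.5,0,0.06],[0,0,0,0,-7.5,0,0.06],[0,0,0,0,-7.5,0,0.06]]'
python3 -c "
from h import *
delta(-230,4,190)"
```

```text
clock: 1.8
position: [501.6, -274.5, 256.0]
ee_rot: [-0.603, 0.798, 0.0, -0.0]
contact_force: [0.4, -1.1, -0.2]
gripper_width: 59.7
grasp_force: 0.0
clock: 2.4
position: [500.9, -276.5, 256.7]
ee_rot: [-0.556, 0.736, 0.232, 0.308]
contact_force: [-0.8, -0.6, -0.9]
gripper_width: 59.7
grasp_force: 0.0
clk 2.4 d_tool mm [44.1 -0.4 32.1] rot deg [0.1 0.3 0.2] tcp-tip dock [-221.7    4.5  244. ] F_dock [-0.83  0.62 -0.88] w 59.7 j [-0.62  0.47  0.2  -0.74 -1.61  0.43]
```

```bash
python3 -c "
from h import *
delta(-185,5,38)"
python3 -m pendant '[[0.033,0,0.036,0,0,0,0.06],[0.033,0,0.036,0,0,0,0.06],[0.033,0,0.036,0,0,0,0.06],[0.02,0,0.018,0,0,0,0.06],[0,0,0,0,0,0,0.06]]'
python3 -c "
from h import *
delta(-150,5,38)
from bench import arm
import cv2
a=arm.get_image('side')['image'][200:330,220:400,::-1]; a=cv2.convertScaleAbs(a,alpha=1.5,beta=10);cv2.imwrite('pics/s1.png',cv2.resize(a,None,fx=4,fy=4,interpolation=cv2.INTER_CUBIC))
"
```

```text
clk 2.4 d_tool mm [120.5   0.7 171. ] rot deg [0.1 0.3 0.2] tcp-tip dock [-221.7    4.5  244. ] F_dock [-0.83  0.62 -0.88] w 59.7 j [-0.62  0.47  0.2  -0.74 -1.61  0.43]
clock: 2.9
position: [499.8, -269.9, 78.2]
ee_rot: [-0.554, 0.738, 0.235, 0.304]
contact_force: [-0.7, 0.5, 0.2]
gripper_width: 59.8
grasp_force: 0.0
clk 2.9 d_tool mm [-26.8  -2.8  66. ] rot deg [ 0.5  0.2 -0.3] tcp-tip dock [-215.7    7.5   65.5] F_dock [0.28 0.82 0.23] w 59.8 j [-0.61  0.67  0.05 -0.75 -1.35  0.65]
```

View pics/s1.png

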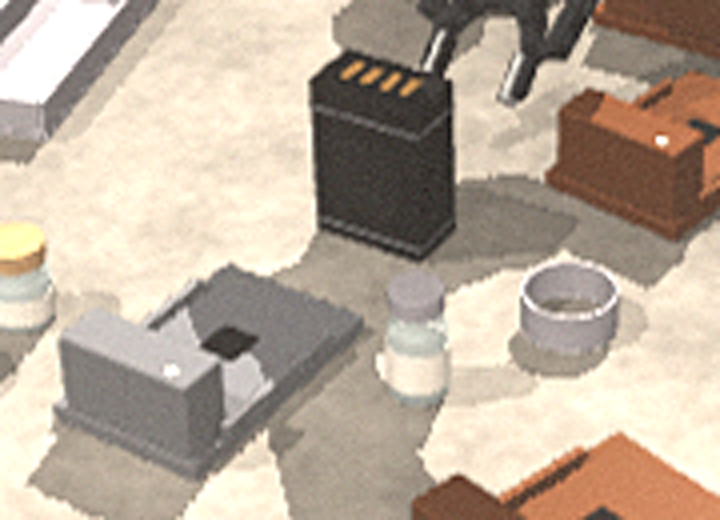

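```bash
python3 -m pendant '[[0.003,-0.001,0.018,0,0,0,0.06],[0.003,-0.001,0.018,0,0,0,0.06],[-0.01,0,0.01,0,0,0,0.06],[-0.01,0,0.01,0,0,0,0.06],[-0.007,0,0.007,0,0,0,0.06],[0,0,0,0,0,0,0.06],[0,0,0,0,0,0,0.06]]'
python3 -c "
from h import *
delta(-134,5,35)"
```

```text
clock: 3.65
position: [520.5, -214.8, 54.1]
ee_rot: [-0.557, 0.737, 0.23, 0.305]
contact_force: [-0.8, -0.4, 0.8]
gripper_width: 59.8
grasp_force: 0.0
clk 3.65 d_tool mm [-11.9   2.2  20.8] rot deg [ 0.1 -0.   0.2] tcp-tip dock [-157.1    2.7   41.3] F_dock [-0.65  0.66  0.8 ] w 59.8 j [-0.53  0.67 -0.01 -0.81 -1.25  0.66]
```

```bash
python3 -m pendant '[[0.006,0.002,0.006,0,0,0,0.06],[-0.0035,0,0.0035,0,0,0,0.06],[-0.0035,0,0.0035,0,0,0,0.06],[-0.0035,0,0.0035,0,0,0,0.06],[-0.0035,0,0.0035,0,0,0,0.06]]'
python3 -m pendant '[[-0.0028,0,0.0028,0,0,0,0.06],[-0.0028,0,0.0028,0,0,0,0.06],[-0.0028,0,0.0028,0,0,0,0.06]]'
python3 -c "
from h import *
delta(-134,5,35)"
python3 -m pendant '[[-0.0028,0,0.0028,0,0,0,0.06],[-0.0028,0,0.0028,0,0,0,0.06],[-0.0028,0,0.0028,0,0,0,0.06],[-0.0028,0,0.0028,0,0,0,0.06],[-0.0028,0,0.0028,0,0,0,0.06]]'
python3 -c "
from h import *
delta(-134,5,35)
from bench import arm
import cv2
a=arm.get_image('side')['image'];b=arm.get_image('top')['image']
f=lambda a:cv2.resize(cv2.convertScaleAbs(a[:,:,::-1],alpha=1.6,beta=15),None,fx=4,fy=4,interpolation=cv2.INTER_CUBIC)
cv2.imwrite('pics/s2.png',f(a[200:330,220:400]))
cv2.imwrite('pics/t2.png',f(b[160:310,220:400]))
"
```

```text
clock: 4.15
position: [523.6, -195.4, 44.8]
ee_rot: [-0.557, 0.737, 0.23, 0.305]
contact_force: [-0.4, -2.8, 1.0]
gripper_width: 60.0
grasp_force: 1.6
clock: 4.45
position: [527.2, -183.9, 44.9]
ee_rot: [-0.557, 0.738, 0.23, 0.305]
contact_force: [-0.8, -3.0, -0.6]
gripper_width: 60.0
grasp_force: 1.3
clk 4.45 d_tool mm [ 4.   0.1 -8. ] rot deg [ 0.1 -0.   0.1] tcp-tip dock [-125.6    4.9   32.2] F_dock [-3.12 -0.03 -0.55] w 60.0 j [-0.48  0.67 -0.05 -0.83 -1.21  0.66]
clock: 4.95
position: [532.5, -164.6, 44.9]
ee_rot: [-0.557, 0.737, 0.231, 0.305]
contact_force: [-0.2, -1.9, -1.1]
gripper_width: 60.0
grasp_force: 1.4
clk 4.95 d_tool mm [ 18.2  -0.  -22.2] rot deg [ 0.1 -0.   0.1] tcp-tip dock [-105.5    5.2   32.1] F_dock [-1.89 -0.34 -1.05] w 60.0 j [-0.45  0.66 -0.06 -0.85 -1.19  0.65]
```

View pics/t2.png

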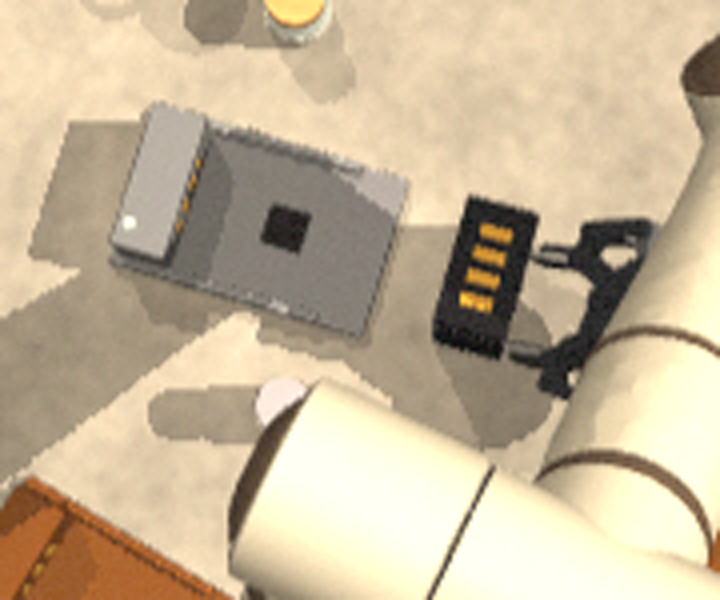

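View pics/s2.png

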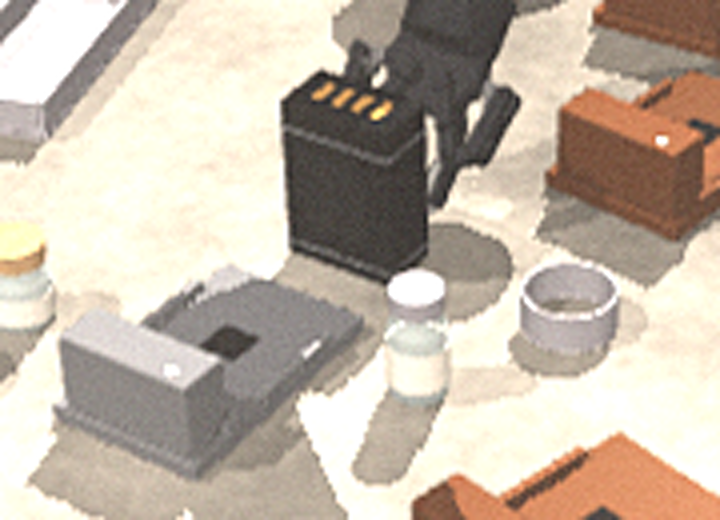

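Run:
```python
from h import *
np.set_printoptions(precision=1,suppress=True)
D=lambda w:R.from_euler("z",-1.29).apply([w[0]-570.2,w[1]+52.4,0])
for n in [(472,197),(538,213),(496,233),(476,302)]: print(n,D(ray("top",tc(*n),130)))
for n in [(408,178),(362,334)]: print(n,D(ray("top",tc(*n),14)))
print(D(ray("top",tc(208,120),70)),D(ray("top",tc(165,262),70)))
print("nadir",proj("top",[[311,-79,0]]))
# predicted finger positions in top crop
print((proj("top",pose(DOCK,[[-105.5,5+37,32],[-105.5,5-37,32]]))-[220,160])*4)
```

```text
(472, 197) [-51.7 -39.1   0. ]
(538, 213) [-97.3 -40.7   0. ]
(496, 233) [-73.9 -19.9   0. ]
(476, 302) [-73.7  28.7   0. ]
(408, 178) [ -0.3 -59.8   0. ]
(362, 334) [ 0.2 58.1  0. ]
[142.4 -51.3   0. ] [142.5  53.1   0. ]
nadir [[325.7 315.1]]
[[511.2 350.1]
 [539.4 250.6]]
```

```bash
python3 -m pendant '[[-0.0028,-0.0004,0.0028,0,0,0,0.06],[-0.0028,-0.0004,0.0028,0,0,0,0.06],[-0.0028,-0.0004,0.0028,0,0,0,0.06],[-0.0028,-0.0004,0.0028,0,0,0,0.06],[-0.0028,-0.0005,0.0028,0,0,0,0.06],[-0.0028,-0.0005,0.0028,0,0,0,0.06],[-0.0028,-0.0005,0.0028,0,0,0,0.06],[-0.0028,-0.0005,0.0028,0,0,0,0.06],[-0.0028,-0.0005,0.0028,0,0,0,0.06],[-0.0028,-0.0005,0.0028,0,0,0,0.06]]'
python3 -c "
from h import *
delta(-50,0,30)
from bench import arm
import cv2
b=arm.get_image('top')['image']
f=lambda a:cv2.resize(cv2.convertScaleAbs(a[:,:,::-1],alpha=1.8,beta=20),None,fx=6,fy=6,interpolation=cv2.INTER_CUBIC)
cv2.imwrite('pics/t3.png',f(b[180:270,270:370]))
"
```

```text
clock: 6.05
position: [547.8, -127.7, 44.9]
ee_rot: [-0.557, 0.737, 0.231, 0.305]
contact_force: [-1.2, -3.6, 2.1]
gripper_width: 60.3
grasp_force: 1.8
clk 6.05 d_tool mm [-9.6 -0.7 12.8] rot deg [0.1 0.  0.1] tcp-tip dock [-65.9   0.7  32.2] F_dock [-3.82  0.16  2.13] w 60.3 j [-0.39  0.65 -0.07 -0.88 -1.15  0.62]
```

View pics/t3.png

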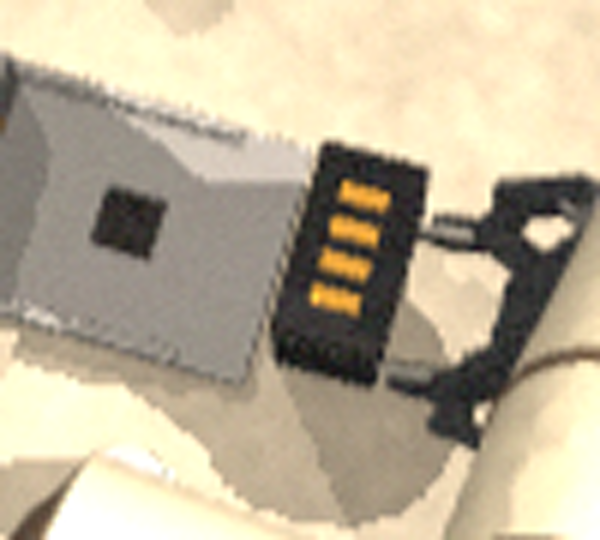

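The pack's pads run from (364,194) to (335,300) in the crop. The pack is close to square to the front edge, about 3 px short of it.

```bash
python3 - <<'E'
from h import *
np.set_printoptions(precision=1,suppress=True)
D=lambda w:R.from_euler("z",-1.29).apply([w[0]-570.2,w[1]+52.4,0])
g=lambda n:np.array([270+n[0]/6,180+n[1]/6])
for n in [(364,194),(335,300),(323,144),(430,166),(272,326),(378,355)]: print(n,D(ray("top",g(n),130)))
for n in [(312,148),(242,381)]: print(n,D(ray("top",g(n),14)))
E
python3 -m pendant '[[-0.0025,-0.0003,0.0025,0,0,0,0.06],[-0.0014,0,0.0014,0,0,0,0.06]]'
python3 -m pendant '[[-0.0014,0,0.0014,0,0,0,0.06],[-0.0014,0,0.0014,0,0,0,0.06]]'
```

```text
(364, 194) [-35.1 -25.6   0. ]
(335, 300) [-35.7  24.1   0. ]
(323, 144) [-11.2 -42.4   0. ]
(430, 166) [-60.  -45.9   0. ]
(272, 326) [-12.  43.   0.]
(378, 355) [-61.   42.6   0. ]
(312, 148) [ -0.5 -59.3   0. ]
(242, 381) [ 0.6 58.2  0. ]
clock: 6.3
position: [549.7, -122.6, 44.9]
ee_rot: [-0.557, 0.737, 0.23, 0.306]
contact_force: [-0.8, -2.7, 2.1]
gripper_width: 59.9
grasp_force: 1.9
clock: 6.5
position: [550.7, -119.0, 44.9]
ee_rot: [-0.557, 0.737, 0.23, 0.305]
contact_force: [-1.5, -5.0, 3.2]
gripper_width: 60.2
grasp_force: 3.0
```

```bash
python3 -m pendant '[[-0.0014,0,0.0014,0,0,0,0.06],[0,0,0,0,0,0,0.06]]'
python3 -m pendant '[[-0.0010,0,0.001,0,0,0,0.06],[0,0,0,0,0,0,0.06]]'
python3 -c "
from h import *
delta(-50,0,30)"
```

```text
clock: 6.7
position: [550.8, -118.7, 45.0]
ee_rot: [-0.557, 0.738, 0.229, 0.305]
contact_force: [-3.9, -8.1, 3.3]
gripper_width: 59.8
grasp_force: 4.6
clock: 6.9
position: [550.8, -118.5, 45.1]
ee_rot: [-0.557, 0.738, 0.229, 0.304]
contact_force: [-5.6, -11.4, 4.5]
gripper_width: 60.2
grasp_force: 6.3
clk 6.9 d_tool mm [-2.7 -0.3  6. ] rot deg [ 0.1 -0.2  0.2] tcp-tip dock [-56.2   0.3  32.3] F_dock [-12.46   2.22   4.46] w 60.2 j [-0.37  0.65 -0.08 -0.88 -1.13  0.61]
```

```bash
sed -i 's/back=18/back=26/g; s/"back",18/"back",26/' h.py
python3 -m pendant '[[0.002,0,-0.002,0,0,0,0.06],[0.006,0,-0.006,0,0,0,0.06],[0.008,0,-0.008,0,0,0,0.06],[-0.015,0,-0.015,0,0,0,0.06],[-0.015,0,-0.015,0,0,0,0.06],[-0.015,0,-0.015,0,0,0,0.06],[-0.015,0,-0.015,0,0,0,0.06],[0,0,0,0,0,0,0.06],[0,0,0,0,0,0,0.06]]'
python3 -c "
from h import *
delta(-50,0,112)"
```

```text
clock: 7.8
position: [545.3, -137.5, 129.8]
ee_rot: [-0.557, 0.737, 0.231, 0.306]
contact_force: [-0.1, 0.4, -0.8]
gripper_width: 60.4
grasp_force: 0.0
clk 7.8 d_tool mm [-14.8  -0.5  13.9] rot deg [0.1 0.  0.1] tcp-tip dock [-70.3   0.4 111.4] F_dock [ 0.36  0.23 -0.75] w 60.4 j [-0.4   0.53 -0.03 -0.83 -1.26  0.49]
```

```bash
cat > pads.py <<'E'
from h import *
from bench import arm
import cv2
b=arm.get_image('top')['image'].astype(int)[200:260,280:370]
m=((b[...,0]>120)&(b[...,0]-b[...,2]>70)).astype(np.uint8)
n,_,st,c=cv2.connectedComponentsWithStats(m)
np.set_printoptions(precision=1,suppress=True)
for i in range(1,n):
    w=ray("top",c[i]+[280,200],130); print(st[i,4],R.from_euler("z",-DOCK[2]).apply([w[0]-DOCK[0],w[1]-DOCK[1],0]))
E
python3 pads.py
python3 -m pendant '[[-0.004,0,0.004,0,0,0,0.06],[-0.004,0,0.004,0,0,0,0.06],[-0.003,0,0.003,0,0,0,0.06],[-0.002,0,0.002,0,0,0,0.06],[-0.002,0,0.002,0,0,0,0.06],[-0.002,0,0.002,0,0,0,0.06],[-0.002,0,0.002,0,0,0,0.06],[0,0,0,0,0,0,0.06]]'
python3 -c "
from h import *
delta(-50,0,112)"
python3 pads.py
```

```text
20 [-24.6 -25.8   0. ]
13 [-26.5  -9.9   0. ]
9 [-26.    6.8   0. ]
9 [-23.8  22.8   0. ]
clock: 8.65
position: [552.9, -111.5, 130.0]
ee_rot: [-0.557, 0.737, 0.23, 0.306]
contact_force: [-0.6, -1.0, 1.5]
gripper_width: 60.1
grasp_force: 0.8
clk 8.65 d_tool mm [ 4.5 -0.2 -5.1] rot deg [ 0.1 -0.   0.2] tcp-tip dock [-43.2   0.2 111.6] F_dock [-1.15  0.26  1.49] w 60.1 j [-0.35  0.52 -0.05 -0.85 -1.23  0.47]
20 [-16.1 -25.9   0. ]
18 [-15.7 -10.3   0. ]
7 [-16.9   6.5   0. ]
9 [-17.3  22.8   0. ]
```

Seated square with toe at about 0, and now tipping at about 1 N with its foot held. I'll keep pushing.

```bash
python3 -m pendant '[[-0.002,0,0.002,0,0,0,0.06],[-0.002,0,0.002,0,0,0,0.06],[-0.002,0,0.002,0,0,0,0.06],[-0.002,0,0.002,0,0,0,0.06],[-0.002,0,0.002,0,0,0,0.06],[-0.002,0,0.002,0,0,0,0.06],[-0.002,0,0.002,0,0,0,0.06],[-0.002,0,0.002,0,0,0,0.06]]'
python3 -m pendant '[[-0.0015,0,0.0015,0,0,0,0.06],[-0.0015,0,0.0015,0,0,0,0.06],[-0.0015,0,0.0015,0,0,0,0.06],[-0.0015,0,0.0015,0,0,0,0.06],[0,0,0,0,0,0,0.06]]'
python3 -c "
from h import *
delta(-50,0,112)"
python3 pads.py
```

```text
clock: 9.5
position: [558.9, -89.5, 129.7]
ee_rot: [-0.557, 0.737, 0.231, 0.305]
contact_force: [-0.4, -1.4, 0.7]
gripper_width: 60.3
grasp_force: 0.5
clock: 10.0
position: [561.2, -81.4, 129.6]
ee_rot: [-0.557, 0.737, 0.231, 0.305]
contact_force: [0.6, -0.2, 1.1]
gripper_width: 59.8
grasp_force: 0.1
clk 10.0 d_tool mm [ 26.4  -0.5 -27.4] rot deg [0.2 0.  0.1] tcp-tip dock [-11.9   0.7 111.3] F_dock [-0.04 -0.6   1.05] w 59.8 j [-0.3   0.51 -0.06 -0.86 -1.19  0.44]
19 [ 19.7 -26.2   0. ]
15 [ 20.7 -10.2   0. ]
```

```bash
python3 -m pendant '[[-0.0015,0,0.0015,0,0,0,0.06],[-0.0015,0,0.0015,0,0,0,0.06],[-0.0015,0,0.0015,0,0,0,0.06],[0,0,0,0,0,0,0.06],[0,0,0,0,0,0,0.06],[0,0,0,0,0,0,0.06],[0,0,0,0,0,0,0.06]]'
python3 -c "
from h import *
delta(-50,0,112)
from bench import arm
import cv2
a=arm.get_image('side')['image'][200:330,200:380,::-1]; a=cv2.convertScaleAbs(a,alpha=1.6,beta=15);cv2.imwrite('pics/s4.png',cv2.resize(a,None,fx=4,fy=4,interpolation=cv2.INTER_CUBIC))
"
python3 pads.py
```

```text
clock: 10.75
position: [562.9, -75.7, 129.7]
ee_rot: [-0.557, 0.737, 0.231, 0.305]
contact_force: [0.1, 1.0, -0.6]
gripper_width: 59.8
grasp_force: 0.0
clk 10.75 d_tool mm [ 30.7  -0.4 -31.6] rot deg [0.1 0.  0.1] tcp-tip dock [ -6.    0.6 111.3] F_dock [ 1.01  0.16 -0.59] w 59.8 j [-0.29  0.51 -0.06 -0.87 -1.19  0.44]
13 [ 26.8 -25.6   0. ]
14 [27.6 -9.4  0. ]
```

View pics/s4.png

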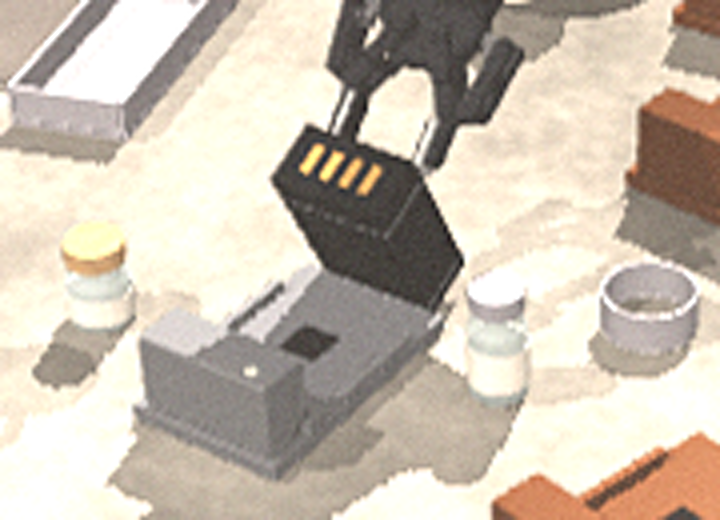

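The pack leans over the dock at (370,215), still propped near the balance point. I'll keep pushing it over.

```bash
python3 -m pendant '[[-0.002,0,0.002,0,0,0,0.06],[-0.002,0,0.002,0,0,0,0.06],[-0.002,0,0.002,0,0,0,0.06],[-0.002,0,0.002,0,0,0,0.06],[0,0,0,0,0,0,0.06],[0,0,0,0,0,0,0.06],[0,0,0,0,0,0,0.06],[0,0,0,0,0,0,0.06]]'
python3 -c "
from h import *
delta(-50,0,112)"
python3 pads.py
```

```text
clock: 11.65
position: [566.0, -64.8, 129.8]
ee_rot: [-0.557, 0.737, 0.231, 0.305]
contact_force: [0.3, -0.3, 0.2]
gripper_width: 60.4
grasp_force: 0.0
clk 11.65 d_tool mm [ 38.7  -0.4 -39.5] rot deg [ 0.1 -0.   0.1] tcp-tip dock [  5.3   0.6 111.4] F_dock [-0.25 -0.34  0.17] w 60.4 j [-0.27  0.51 -0.07 -0.87 -1.17  0.43]
```

```bash
python3 -m pendant '[[0.015,0,-0.015,0,0,0,0.06],[0.015,0,-0.015,0,0,0,0.06],[0.015,0,-0.015,0,0,0,0.06],[0.015,0,-0.015,0,0,0,0.06],[0.017,0,0.017,0,0,0,0.06],[0.017,0,0.017,0,0,0,0.06],[0.017,0,0.017,0,0,0,0.06],[0,0,0,0,0,0,0.06],[0,0,0,0,0,0,0.06]]'
python3 -c "
from h import *
delta(-45,0,38)
from bench import arm
import cv2
b=arm.get_image('top')['image']
f=lambda a:cv2.resize(cv2.convertScaleAbs(a[:,:,::-1],alpha=2,beta=25),None,fx=5,fy=5,interpolation=cv2.INTER_CUBIC)
cv2.imwrite('pics/t5.png',f(b[170:290,240:370]))
"
```

```text
clock: 12.6
position: [542.8, -146.5, 57.7]
ee_rot: [-0.557, 0.737, 0.231, 0.305]
contact_force: [-0.1, 0.5, 0.4]
gripper_width: 60.2
grasp_force: 0.0
clk 12.6 d_tool mm [-23.6  -0.3  25.4] rot deg [0.2 0.  0.1] tcp-tip dock [-79.6   0.3  39.3] F_dock [0.44 0.28 0.39] w 60.2 j [-0.42  0.64 -0.06 -0.86 -1.18  0.61]
```

View pics/t5.png

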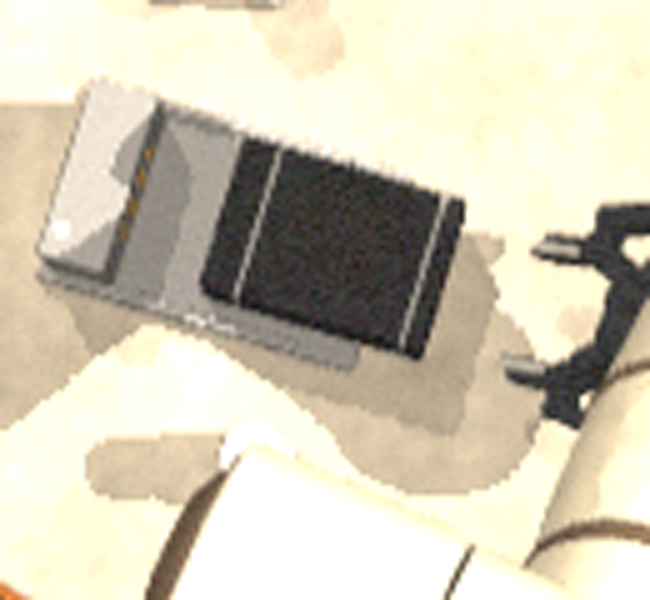

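The pack lies flat on the dock. Its top-surface corners are (245,140), (465,200), (425,357) and (205,297), and both fingers are behind it.

Run:
```python
from h import *
np.set_printoptions(precision=1,suppress=True)
for n in [(245,140),(465,200),(425,357),(205,297)]:
    w=ray("top",(240+n[0]/5,170+n[1]/5),64); print(n,R.from_euler("z",-1.29).apply([w[0]-570.2,w[1]+52.4,0]))
```

```text
(245, 140) [ 90.9 -43.5   0. ]
(465, 200) [-37.  -44.6   0. ]
(425, 357) [-39.8  46.6   0. ]
(205, 297) [87.3 47.9  0. ]
```

```bash
python3 -m pendant '[[-0.006,0,0.006,0,0,0,0.06],[-0.006,0,0.006,0,0,0,0.06],[-0.006,0,0.006,0,0,0,0.06],[-0.003,0,0.003,0,0,0,0.06],[-0.0028,0,0.0028,0,0,0,0.06],[-0.0028,0,0.0028,0,0,0,0.06],[-0.0028,0,0.0028,0,0,0,0.06],[-0.0028,0,0.0028,0,0,0,0.06],[-0.0028,0,0.0028,0,0,0,0.06]]'
python3 -c "
from h import *
delta(15,0,38)"
python3 -m pendant '[[-0.0028,0,0.0028,0,0,0,0.06],[-0.0028,0,0.0028,0,0,0,0.06],[-0.0028,0,0.0028,0,0,0,0.06],[-0.0028,0,0.0028,0,0,0,0.06],[-0.0028,0,0.0028,0,0,0,0.06],[-0.0028,0,0.0028,0,0,0,0.06]]'
python3 -c "
from h import *
delta(15,0,38)"
```

```text
clock: 13.55
position: [556.5, -99.4, 57.6]
ee_rot: [-0.557, 0.738, 0.23, 0.305]
contact_force: [-1.1, -2.8, 0.4]
gripper_width: 60.2
grasp_force: 1.6
clk 13.55 d_tool mm [-31.4  -0.2  33. ] rot deg [ 0.1 -0.1  0.1] tcp-tip dock [-30.6   0.1  39.1] F_dock [-2.96  0.28  0.41] w 60.2 j [-0.34  0.62 -0.08 -0.89 -1.13  0.58]
clock: 14.15
position: [562.9, -75.5, 57.5]
ee_rot: [-0.557, 0.737, 0.231, 0.305]
contact_force: [-0.3, -2.8, -0.1]
gripper_width: 59.9
grasp_force: 1.5
clk 14.15 d_tool mm [-13.9  -0.7  15.6] rot deg [ 0.1 -0.   0.1] tcp-tip dock [-5.9  0.7 39.1] F_dock [-2.74 -0.5  -0.06] w 59.9 j [-0.3   0.62 -0.09 -0.91 -1.11  0.56]
```

```bash
python3 -m pendant '[[-0.002,0,0.002,0,0,0,0.06],[-0.002,0,0.002,0,0,0,0.06],[-0.002,0,0.002,0,0,0,0.06],[-0.002,0,0.002,0,0,0,0.06],[-0.002,0,0.002,0,0,0,0.06],[0,0,0,0,0,0,0.06]]'
python3 -m pendant '[[-0.0007,0,0.0007,0,0,0,0.06],[-0.0007,0,0.0007,0,0,0,0.06],[-0.0007,0,0.0007,0,0,0,0.06]]'
python3 -m pendant '[[-0.0007,0,0.0007,0,0,0,0.06],[-0.0007,0,0.0007,0,0,0,0.06]]'
python3 -c "
from h import *
delta(15,0,38)"
```

```text
clock: 14.75
position: [566.8, -61.6, 57.6]
ee_rot: [-0.557, 0.737, 0.231, 0.306]
contact_force: [1.0, -1.8, -0.3]
gripper_width: 60.3
grasp_force: 0.4
clock: 15.05
position: [567.5, -59.5, 57.6]
ee_rot: [-0.557, 0.737, 0.231, 0.305]
contact_force: [-0.4, -2.9, 0.7]
gripper_width: 60.0
grasp_force: 1.6
clock: 15.25
position: [568.1, -57.5, 57.6]
ee_rot: [-0.557, 0.737, 0.231, 0.305]
contact_force: [-0.8, -2.4, -0.2]
gripper_width: 59.7
grasp_force: 1.6
clk 15.25 d_tool mm [-0.6 -0.6  2.4] rot deg [ 0.1 -0.   0.1] tcp-tip dock [12.9  0.6 39.3] F_dock [-2.55  0.1  -0.16] w 59.7 j [-0.27  0.61 -0.1  -0.93 -1.09  0.54]
```

```bash
python3 -m pendant '[[-0.0007,0,0.0007,0,0,0,0.06],[-0.0004,0,0.0004,0,0,0,0.06]]' | grep -E "posi|contact"
python3 -m pendant '[[-0.0007,0,0.0007,0,0,0,0.06],[-0.0004,0,0.0004,0,0,0,0.06]]'| grep -E "posi|contact"
python3 -c "
from h import *
delta(15,0,38)"
```

```text
position: [568.4, -56.5, 57.6]
contact_force: [-1.8, -6.2, 2.2]
position: [568.5, -56.4, 57.6]
contact_force: [-5.3, -9.7, 3.5]
clk 15.65 d_tool mm [ 0.2 -0.5  1.5] rot deg [ 0.1 -0.2  0.2] tcp-tip dock [14.   0.6 39.2] F_dock [-10.74   2.41   3.5 ] w 59.9 j [-0.27  0.61 -0.1  -0.92 -1.08  0.54]
```

```bash
python3 -m pendant '[[0.0003,0,-0.0003,0,0,0,0.06],[0,0,0,0,0,0,0.06],[0,0,0,0,0,0,0.06],[0,0,0,0,0,0,0.06]]'| grep -E "posi|contact"
python3 -m pendant '[[0,0,0,0,0,0,0.06],[0,0,0,0,0,0,0.06],[0,0,0,0,0,0,0.06],[0,0,0,0,0,0,0.06],[0,0,0,0,0,0,0.06],[0,0,0,0,0,0,0.06],[0,0,0,0,0,0,0.06],[0,0,0,0,0,0,0.06],[0,0,0,0,0,0,0.06],[0,0,0,0,0,0,0.06]]'| grep -E "posi|contact"
```

```text
position: [568.5, -56.4, 57.7]
contact_force: [-3.5, -7.8, 2.7]
position: [568.4, -56.4, 57.6]
contact_force: [-3.5, -7.5, 2.8]
```

Held for 1.4 s at about 8.5 N. Now I'll back off gently and check.

```bash
python3 -m pendant '[[0.001,0,-0.001,0,0,0,0.06],[0.002,0,-0.002,0,0,0,0.06],[0.004,0,-0.004,0,0,0,0.06],[0.01,0,-0.01,0,0,0,0.06],[0.015,0,-0.015,0,0,0,0.06],[0.015,0,-0.015,0,0,0,0.06],[-0.015,0,-0.015,0,0,0,0.06],[-0.015,0,-0.015,0,0,0,0.06],[-0.015,0,-0.015,0,0,0,0.06],[0,0,0,0,0,0,0.06],[0,0,0,0,0,0,0.06]]'
python3 -c "
from bench import arm
import cv2,numpy as np
b=arm.get_image('top')['image'];a=arm.get_image('side')['image']
f=lambda a:cv2.resize(cv2.convertScaleAbs(a[:,:,::-1],alpha=1.8,beta=20),None,fx=3,fy=3,interpolation=cv2.INTER_CUBIC)
cv2.imwrite('pics/f6.png',np.hstack([f(b[150:310,240:370]),f(a[190:350,210:340])]))
"
```

```text
clock: 18.15
position: [550.5, -119.3, 121.4]
ee_rot: [-0.557, 0.737, 0.23, 0.306]
contact_force: [-0.1, 0.6, -0.1]
gripper_width: 60.6
grasp_force: 0.0
```

View pics/f6.png

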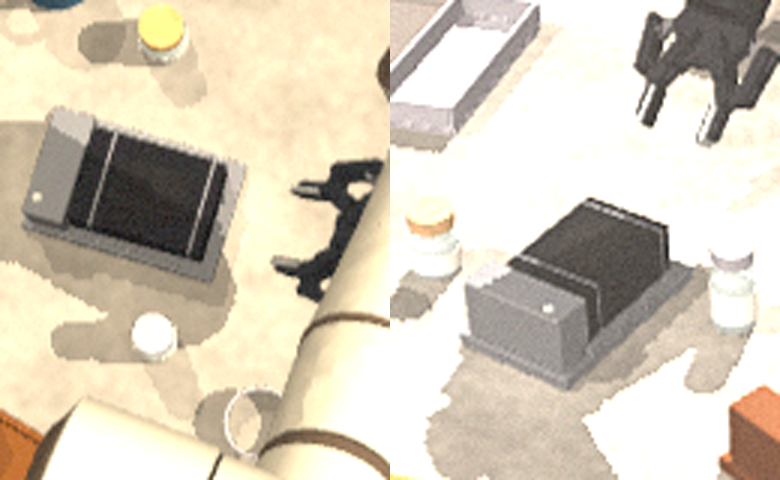

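The pack lies flat with its top end against the contact block (left panel, about (75,180)). The jars and cutter are undisturbed and the gripper is clear.

```bash
python3 -c "
from bench import arm
print(arm.job_done())"
```

```text
the job is handed in; nothing more can be done
None
```

The battery pack was slid square to the step, tipped flat onto the dock and pressed home against the contacts at about 8.5 N for 1.4 s, then released with the jars and cutter beside it undisturbed; the job is handed in at about 18 s on the robot's clock, and no verdict was returned.

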